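# Smooth the rim of a pouring bowl

## Robot

A 7-joint arm with a two-finger parallel gripper is mounted at the origin on the work surface. World frame = base frame: x ahead of the robot, y to its left, z up, the work surface at z = 0. Lengths are in mm, angles in rad, forces in N, time in s.
With the tool pointing down it reaches from about 425 to 875 mm from the base axis. Payload 4.7 kg.
Tool frame: the origin (TCP) lies on the centre line of the jaws, within the pads' length; the fingertips stand 8 mm ahead of it and the grasp point (between the pads) lies 11 mm behind it; x points along the fingers, y is the direction in which the jaws open and shut, and the axes are right-handed (so a half turn about x gives the same grasp; the last joint's range is limited). The gripper opens to 87 mm and grips with 3 to 60 N. Pads are 19 mm wide; open, the fingers measure 117 mm over their backs; the gripper's body (75 mm by 190 mm) begins 51 mm behind the grasp point.
Start: joints at [0.014, 0.321, -0.07, 1.45, 0.023, 1.371, -0.057], TCP at [650.022, -0.026, 192.787] pointing down, gripper open.
Joint ranges: [-2.86, 2.86], [-0.3, 2.09], [-1.38, 1.24], [0.06, 2.45], [-1.56, 4.7], [0.09, 2.05], [-2.69, 2.69]. Speed limits (rad/s): [2.57, 2.57, 3.14, 3.14, 3.14, 3.14, 3.14].

## Interface

Orientations are given as [roll, pitch, yaw] about the fixed x, y, z axes, in that order (R = Rz(yaw) Ry(pitch) Rx(roll)).
In Python, from plant import state, cams, sign_off gives the robot as it stands.
- The arm moves only by the tool servo_tool, never from a script. Its argument "moves" is one flat list of numbers, 7 for each row, row after row: the shift along the tool's x, y, z in cm, then the turn, a rotation vector about the tool's x, y, z in units of 5 degrees (1.0 is 5 degrees), then the closure, from 0 (fully open) to 1 (shut). A call has 1 to 12 rows; each row shifts and turns the pose as measured when the row begins, along the tool's axes as they then stand; what a row does not reach is not made up. A row lasts 1/12 s, in which the tool goes at most 41.7 mm and 7.16 degrees, less where a joint would pass 70% of its speed; a pose out of reach is approached as far as the arm can. A call with a gripper value outside its range is refused whole. The fingers move at their own pace and stop on an object; the grip force is fixed at half the most. Time passes only in rows, so rows that do not move let the fingers close. It gives the time, the measured TCP pose, the force and the opening at its end, in the units of the state.
- state(): the state, without advancing time (a new reading comes with each control period).
- cams.camera(name): name is "scene" or "side" or "wrist"; returns the picture (400x640x3 uint8, red, green, blue); there is no depth.
- cams.camera_info(name): a dict with "vertical_fov" (degrees; the focal length in pixels is half the picture's height over the tangent of half this angle, whatever the lens; pixels are square), "cx", "cy" (the principal point, pixels), "world_from_camera" (4x4, takes a point from camera to world coordinates). Camera axes: x right, y down, z forward; pixel columns grow to the right and rows downward; lengths in mm; the calibration is good to about 2 mm. The wrist camera is an equidistant fisheye: a pixel r from the principal point sees the ray r / f radians off the axis. A picture is of the moment at which its call begins: read the wrist's pose just before it. camera_info takes no time and is no camera call; for the wrist camera it gives the pose at the moment of the call.
- sign_off(): hands the job in, once; it reports no verdict.
The state is a dict: "time_s": time; "joints": joint angles; "joint_velocities": joint speeds; "effort": joint torques, N m; "ee_pos": TCP position; "orientation": TCP orientation; "force": force on the tool from outside, world axes, zero at the start; "wrist_torque": the same for the moment, N m; "grip_width": opening from 0.0 (shut) to 1.0 (fully open).
Only numpy, scipy, OpenCV 4.12 (cv2) and the standard library are available. Lean on these libraries where they do the work, as an engineer would, in place of code of your own. Each camera call takes 0.05 s, during which the arm holds its last target. There are 200 camera calls.

## Task

Smooth the rim of the pouring bowl that sits in its plaster mould: with the fingers closed, set the fingertips gently on top of the rim just beside the pouring spout and run them along it clockwise, as seen from above, all the way round to the other side of the spout, then take the hand away. Press only lightly, for the clay is not fired yet; the bowl and its mould stay where they stand, neither lifted, tipped, turned nor pushed along; leave the other things on the board alone.

Things in the scene. Friction and masses are not known exactly. Their poses are not given: they have to be found in the camera images.
- board: fixed plywood ware board, 360 x 600 x 12 mm, on the table; origin at the centre of its underside, x along the 360 mm side, z up; its top is 12 mm above the table. A thin dark rubber non-slip mat, 260 x 340 x 3 mm, is fixed on its middle, under the bowl
- bowl: leather-hard brown clay pouring bowl together with the white round plaster mould in which it sits: one loose body, about 3 kg. Origin at the centre of the mould's underside, z up, x towards the spout. Mould 204 mm wide, 76 mm high. The bowl's round open rim stands proud of it: a level roll 9 mm thick, its centre line a circle of 80 mm radius about the axis, its top 98 mm above the origin; it is damp and slippery but firm
- spout (a point): top of the rim at the tip of the bowl's spout, 102 mm from the bowl's axis (the spout is a smooth outward pull of the rim within 25 degrees either side of the bowl's +x) and 94 mm above the bowl's origin
- rim_1: a stretch of the bowl's rim (first, beside the spout, going clockwise): a piece 15 mm long and 9 mm thick, part of the bowl and not marked on it; origin at the middle of its top, 45 degrees clockwise (seen from above) from the spout about the bowl's axis; x points outward from the bowl's axis, z up
- rim_2: a stretch of the bowl's rim (second, going clockwise): a piece 15 mm long and 9 mm thick, part of the bowl and not marked on it; origin at the middle of its top, 75 degrees clockwise (seen from above) from the spout about the bowl's axis; x points outward from the bowl's axis, z up
- rim_3: a stretch of the bowl's rim (third, going clockwise): a piece 15 mm long and 9 mm thick, part of the bowl and not marked on it; origin at the middle of its top, 105 degrees clockwise (seen from above) from the spout about the bowl's axis; x points outward from the bowl's axis, z up
- rim_4: a stretch of the bowl's rim (fourth, going clockwise): a piece 15 mm long and 9 mm thick, part of the bowl and not marked on it; origin at the middle of its top, 135 degrees clockwise (seen from above) from the spout about the bowl's axis; x points outward from the bowl's axis, z up
- rim_5: a stretch of the bowl's rim (fifth, going clockwise): a piece 15 mm long and 9 mm thick, part of the bowl and not marked on it; origin at the middle of its top, 165 degrees clockwise (seen from above) from the spout about the bowl's axis; x points outward from the bowl's axis, z up
- rim_6: a stretch of the bowl's rim (sixth, going clockwise): a piece 15 mm long and 9 mm thick, part of the bowl and not marked on it; origin at the middle of its top, 195 degrees clockwise (seen from above) from the spout about the bowl's axis; x points outward from the bowl's axis, z up
- rim_7: a stretch of the bowl's rim (seventh, going clockwise): a piece 15 mm long and 9 mm thick, part of the bowl and not marked on it; origin at the middle of its top, 225 degrees clockwise (seen from above) from the spout about the bowl's axis; x points outward from the bowl's axis, z up
- rim_8: a stretch of the bowl's rim (eighth, going clockwise): a piece 15 mm long and 9 mm thick, part of the bowl and not marked on it; origin at the middle of its top, 255 degrees clockwise (seen from above) from the spout about the bowl's axis; x points outward from the bowl's axis, z up
- rim_9: a stretch of the bowl's rim (ninth, going clockwise): a piece 15 mm long and 9 mm thick, part of the bowl and not marked on it; origin at the middle of its top, 285 degrees clockwise (seen from above) from the spout about the bowl's axis; x points outward from the bowl's axis, z up
- rim_10: a stretch of the bowl's rim (tenth, on the other side of the spout, going clockwise): a piece 15 mm long and 9 mm thick, part of the bowl and not marked on it; origin at the middle of its top, 315 degrees clockwise (seen from above) from the spout about the bowl's axis; x points outward from the bowl's axis, z up
- jar: loose clear glass jar with brown glaze in it, 72 mm wide, 92 mm high, on the board; origin at the centre of its underside. To be left alone
- pinch_pot: loose small open clay pot with an applied flower, 76 mm wide, 56 mm high, on the board; origin at the centre of its underside. To be left alone
- jar_lid: loose flat screw lid of the jar, 68 mm wide, 15 mm high, on the board; origin at the centre of its underside. To be left alone
- loop_tool: loose loop tool lying on the board along its own y, 153 mm long, 24 mm wide, 12 mm high; origin on its underside near the middle. To be left alone

How it is judged (in metres and radians):
On the way, in this order (a step that is already met when the one before it is completed fails the run):
1. the fingertips touch the rim's first stretch, beside the spout (contact force between the fingers and rim_1 above 0.15 N), for 0.04 s.
2. the fingertips touch the rim's second stretch (contact force between the fingers and rim_2 above 0.15 N), for 0.04 s.
3. the fingertips touch the rim's third stretch (contact force between the fingers and rim_3 above 0.15 N), for 0.04 s.
4. the fingertips touch the rim's fourth stretch (contact force between the fingers and rim_4 above 0.15 N), for 0.04 s.
5. the fingertips touch the rim's fifth stretch (contact force between the fingers and rim_5 above 0.15 N), for 0.04 s.
6. the fingertips touch the rim's sixth stretch (contact force between the fingers and rim_6 above 0.15 N), for 0.04 s.
7. the fingertips touch the rim's seventh stretch (contact force between the fingers and rim_7 above 0.15 N), for 0.04 s.
8. the fingertips touch the rim's eighth stretch (contact force between the fingers and rim_8 above 0.15 N), for 0.04 s.
9. the fingertips touch the rim's ninth stretch (contact force between the fingers and rim_9 above 0.15 N), for 0.04 s.
10. the fingertips touch the rim's tenth stretch, on the other side of the spout (contact force between the fingers and rim_10 above 0.15 N), for 0.04 s.
At the end, for the whole second after the job is handed in: All ten stretches of the rim were touched in clockwise order from the spout; the bowl stands upright (within 0.03 rad) and still, within 20 mm of where it stood and with its spout within 30 mm of where it was; the jar, pinch pot, lid and loop tool are within 20 mm of where they were (distance of each of bowl, jar, pinch_pot, jar_lid, loop_tool from where it was at the start of the episode below 0.02 m and distance of spout from where it was at the start of the episode below 0.03 m and angle between bowl's own z axis and vertical below 0.03 rad and linear speed of bowl below 0.01 m/s).
It fails at once if the bowl is pressed or struck hard: more than 60 N between fingers and bowl (contact force between the fingers and bowl above 60 N).
It fails at once if the bowl is tipped more than 0.12 rad (angle between bowl's own z axis and vertical above 0.12 rad).
It fails at once if the bowl is lifted more than 10 mm off its place on the board (z of bowl in the frame of board above 0.025 m).
It fails at once if the bowl is pushed more than 20 mm along, or turned so that its spout is more than 30 mm from where it was (distance of bowl from where it was at the start of the episode above 0.02 m or distance of spout from where it was at the start of the episode above 0.03 m).
It fails at once if the jar, pinch pot, jar lid or loop tool is moved more than 20 mm (distance of any of jar, pinch_pot, jar_lid, loop_tool from where it was at the start of the episode above 0.02 m).
It also fails if it takes over 72 s, if anything falls off the work surface, if the arm or the gripper's body presses on something with over 40 N, if the wrist force passes 120 N, or if a joint passes its speed limit or range.

## Working session

There is one attempt and no reset: what is moved stays moved. The work goes in short steps, Python scripts to look and compute and a tool call to move; the robot and the scene stay as the last step left them, time stands still between calls to the robot, and variables do not carry over. Pictures are saved under pics/ and viewed, about 8 in all and at most 12, crops included, and the job is handed in when it is done.

Besides the shell and the picture viewer there is one more tool, called after ">>>" as name(argument=value, ...), one argument or row to a line, values as JSON. servo_tool: Moves the arm, as the interface text tells. Its arguments: {"type":"object","properties":{"moves":{"type":"array"}},"required":["moves"]}

```bash
mkdir -p pics; python3 - <<'E'
from plant import state,cams
import cv2,numpy as np
s=state();print(s)
for n in ["scene","side","wrist"]:
    i=cams.camera_info(n);print(n,i['vertical_fov'],i['cx'],i['cy'],np.round(i['world_from_camera'],4).tolist())
    cv2.imwrite(f"pics/{n}0.png",cams.camera(n)[:,:,::-1])
E
```

```text
{'time_s': 0.0, 'joints': array([ 0.0140779 ,  0.32183211, -0.07009278,  1.45167013,  0.02261941,
        1.37079163, -0.05689263]), 'joint_velocities': array([-0.00173665, -0.00077688, -0.00124694,  0.00049577, -0.00183164,
       -0.00115545,  0.0014988 ]), 'effort': array([-2.58547143e-04, -4.91284704e+01, -4.03903294e-01, -3.12526345e+01,
       -6.40594075e-02,  4.37659642e-02,  1.61017233e-04]), 'ee_pos': array([ 6.49392505e+02, -4.09928371e-02,  1.91658161e+02]), 'orientation': array([-1.5110728 ,  1.56888234, -3.08179768]), 'force': array([-0.07523606,  0.06067724,  0.23722949]), 'wrist_torque': array([-0.06181295,  0.02223139,  0.00657648]), 'grip_width': 1.00354387610738}
scene 51.03481805822256 320.66422937007275 196.8136520923834 [[0.7088, 0.4781, -0.5188, 1003.5483], [0.7052, -0.4997, 0.503, -369.4431], [-0.0188, -0.7223, -0.6913, 658.3617], [0.0, 0.0, 0.0, 1.0]]
side 46.03553282359714 325.2210977179894 194.07653662226215 [[-0.6964, -0.5368, 0.4763, 90.4432], [-0.7174, 0.5041, -0.4809, 544.7785], [0.018, -0.6766, -0.7362, 852.615], [0.0, 0.0, 0.0, 1.0]]
wrist 65.70646984690485 318.6173419291648 201.84810929567368 [[1.0, 0.0003, -0.0017, 650.4706], [-0.0001, -0.9674, -0.2534, 68.9141], [-0.0017, 0.2534, -0.9674, 383.7325], [0.0, 0.0, 0.0, 1.0]]
```

View pics/scene0.png

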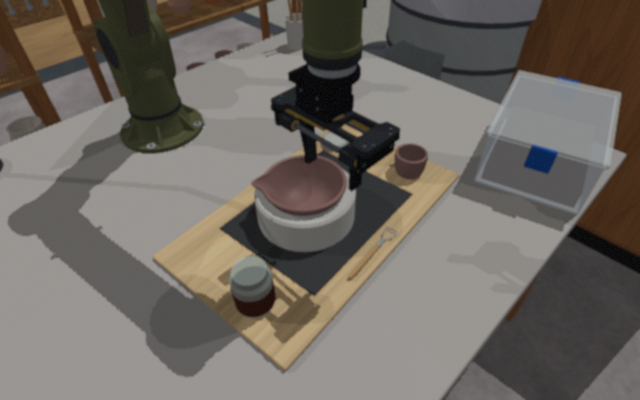

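View pics/side0.png

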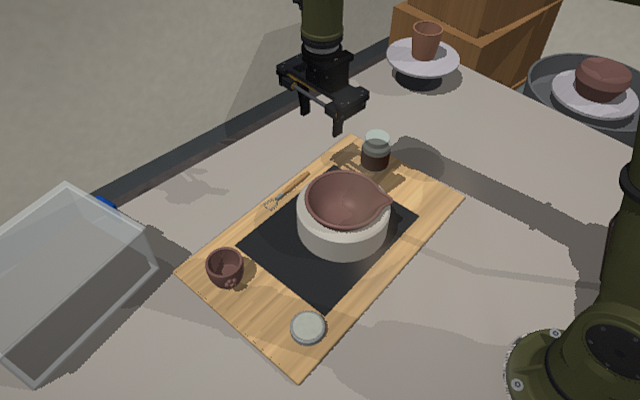

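View pics/wrist0.png

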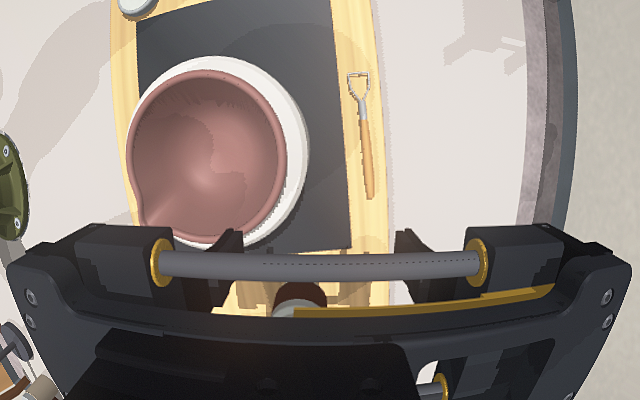

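The wrist view shows the bowl rim with its left edge at x≈126, right edge at x≈287 and top at y≈70. The spout points to the lower left, partly behind the gripper. The side view puts the spout tip at about (392,200) and the scene view at about (254,183). The jar, pot, lid and tool are all on the board outside the mat's middle.

```bash
cat > h.py <<'E'
import numpy as np,cv2
from scipy.spatial.transform import Rotation as Ro
from plant import cams,state
def Rt(s): return Ro.from_euler('xyz',s['orientation']).as_matrix()
def ray(n,uv,i=None):
    i=i or cams.camera_info(n); f=200/np.tan(np.radians(i['vertical_fov'])/2)
    d=(np.atleast_2d(uv).astype(float)-[i['cx'],i['cy']])/f
    if n=='wrist':
        r=np.linalg.norm(d,axis=1,keepdims=True); d=d/np.maximum(r,1e-9)*np.tan(r)
    W=i['world_from_camera']; v=np.c_[d,np.ones(len(d))]@W[:3,:3].T
    return W[:3,3],v
def plane(n,uv,z,i=None):
    o,v=ray(n,uv,i); return o+v*((z-o[2])/v[:,2])[:,None]
E
python3 - <<'E'
from h import *
from scipy.optimize import least_squares
print(np.round(Rt(state()),3))
print('tip side',plane('side',[392,200],109),'scene',plane('scene',[254,183],109))
for n in ['wrist','side','scene']:
    im=cv2.imread(f'pics/{n}0.png'); hsv=cv2.cvtColor(im,cv2.COLOR_BGR2HSV); b,g,r=[im[:,:,k].astype(int) for k in range(3)]
    m=((r-g>18)&(abs(b-g)<25)&(r<215)).astype(np.uint8)
    m=cv2.morphologyEx(m,cv2.MORPH_OPEN,np.ones((3,3)))
    k,lab,st,c=cv2.connectedComponentsWithStats(m); 
    seed={'wrist':(200,180),'side':(345,200),'scene':(305,190)}[n]
    L=lab[seed[1],seed[0]]; print(n,L,st[L])
    cnt=max(cv2.findContours((lab==L).astype(np.uint8),0,1)[0],key=len)[:,0]
    P=plane(n,cnt,109)[:,:2]
    c0=np.median(P,axis=0)
    f=lambda q:np.linalg.norm(P-q[:2],axis=1)-84.5
    q=least_squares(f,c0,loss='soft_l1',f_scale=1.).x
    rr=f(q); print(q,np.median(abs(rr)),'max',P[rr.argmax()],rr.max(),cnt[rr.argmax()])
E
```

```text
[[-0.001  1.     0.   ]
 [-0.     0.    -1.   ]
 [-1.    -0.001  0.   ]]
tip side [[461.89685034 -32.6642322  109.        ]] scene [[468.41885087 -32.78279907 109.        ]]
wrist 1 [  126    69   161   175 22055]
[536.60623474  38.43849864] 0.46776088753813383 max [460.45906245 -28.54849372] 16.918188668175517 [140 225]
side 8 [ 305  170   88   60 3799]
[536.92058139  36.40556305] 1.0128856939150523 max [463.76233627 -34.85969747] 17.63161207640384 [392 199]
scene 23 [ 252  155   94   57 3133]
[534.18741475  30.00116269] 6.6385972052057625 max [463.20384485 -33.66332584] 10.85111061305173 [252 182]
```

>>> servo_tool(
  moves=[0,0,0,0,0,0,1,0,0,0,0,0,0,1,0.4,-2.2,-0.43,0,0,0,1,0.4,-2.2,-0.43,0,0,0,1,0.4,-2.2,-0.43,0,0,0,1,0.4,-2.2,-0.43,0,0,0,1,0.4,-2.2,-0.43,0,0,0,1,0.4,-2.2,-0.43,0,0,0,1,0.4,-2.2,-0.43,0,0,0,1,0,-2.2,-0.43,0,0,0,1,0,0,0,0,0,-1,1,0,0,0,0,0,-1,1],
)

```text
time_s: 1.15
ee_pos: [454.4, 34.4, 159.4]
orientation: [-1.554, 1.383, -3.125]
force: [1.2, -0.2, 0.9]
grip_width: 0.171
```

```bash
python3 - <<'E'
from h import *
s=state();print(s['time_s'],s['ee_pos'],s['grip_width'],s['force'],s['joints']);print(np.round(Rt(s),3))
i=cams.camera_info('wrist');im=cams.camera('wrist');cv2.imwrite('pics/w1.png',im[:,:,::-1])
sd=cams.camera('side');cv2.imwrite('pics/s1.png',cv2.resize(sd[100:300,220:480,::-1],None,fx=3,fy=3))
np.savez('w1.npz',W=i['world_from_camera'])
E
```

```text
1.15 [454.40806922  34.40376863 159.40785678] 0.17102990555735445 [ 1.19197015 -0.18822873  0.92337223] [-0.01303662  0.09602593 -0.11082044  1.80092405 -0.00946091  1.43156606
 -0.12221359]
[[-0.186  0.982  0.   ]
 [-0.003 -0.    -1.   ]
 [-0.982 -0.186  0.003]]
```

View pics/w1.png

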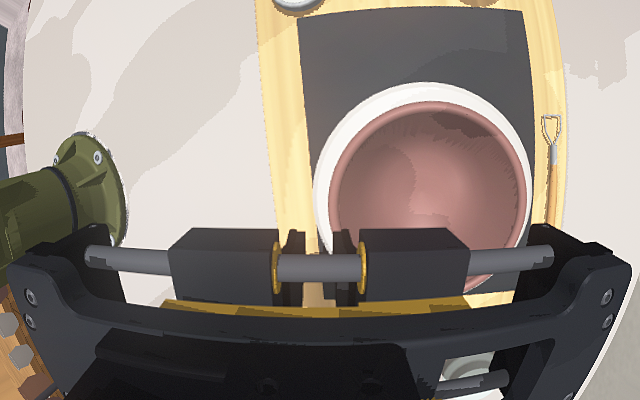

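View pics/s1.png

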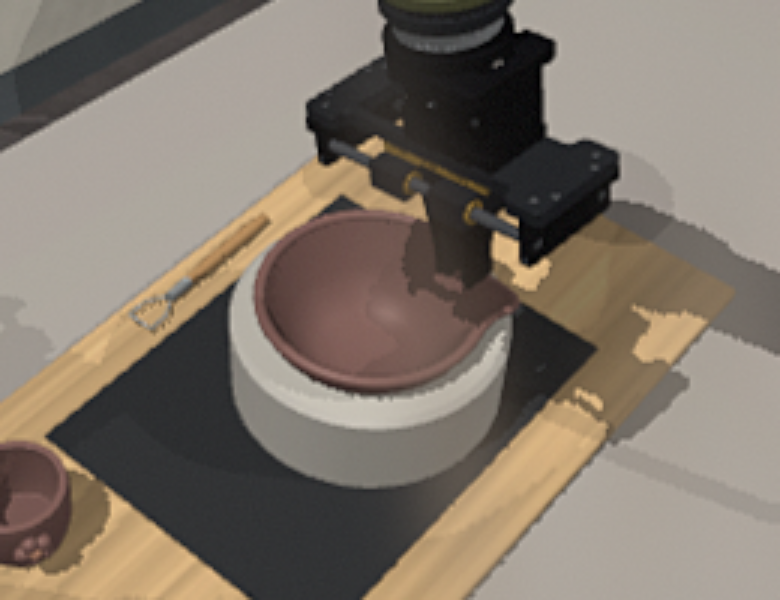

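The wrist view shows the rim from x≈328 to x≈528, with the fingers (x≈280–360) not yet fully shut. The side crop shows the fingertips above the rim, just clockwise of the spout.

```bash
cat > plan.py <<'E'
from h import *
C=np.array([536.7,37.5]);PS=223.8   # bowl centre, spout heading (deg)
def rows(n=12,step=4.,press=1.0,off=7.5):
    s=state();R=Rt(s);p=s['ee_pos'];c=p[:2]+[off,0]-C
    phi=np.degrees(np.arctan2(c[1],c[0]));cw=(PS-phi)%360
    print('t',round(s['time_s'],2),'p',np.round(p,1),'F',np.round(s['force'],1),'Rx',np.round(R[:,0],2),'cw',round(cw,1),'r',round(np.hypot(*c),1),'grip',round(s['grip_width'],2))
    q=c
    for k in range(1,n+1):
        a=np.radians(phi)-k*step/80; t=80*np.array([np.cos(a),np.sin(a)])
        d=R.T@np.r_[t-q,-press]; q=t
        print(k,np.round(d/10,2).tolist(),'cw',round((PS-np.degrees(a))%360,1))
E
python3 - <<'E'
from plan import *
from scipy.optimize import least_squares
i=cams.camera_info('wrist');i=dict(i);i['world_from_camera']=np.load('w1.npz')['W']
im=cv2.imread('pics/w1.png');b,g,r=[im[:,:,k].astype(int) for k in range(3)]
m=((r-g>18)&(abs(b-g)<25)&(r<215)).astype(np.uint8);m=cv2.morphologyEx(m,cv2.MORPH_OPEN,np.ones((3,3)));m[225:]=0
lab=cv2.connectedComponents(m)[1]
cnt=max(cv2.findContours((lab==lab[180,430]).astype(np.uint8),0,1)[0],key=len)[:,0];cnt=cnt[cnt[:,1]<222]
P=plane('wrist',cnt,109,i)[:,:2];f=lambda q:np.linalg.norm(P-q[:2],axis=1)-q[2]
q=least_squares(f,[537,37,84],loss='soft_l1').x;print(q,np.median(abs(f(q))))
rows(1)
E
```

```text
[537.25224251  38.49076168  84.13431016] 0.15139712826693597
t 1.25 p [457.1  34.5 157.2] F [ 0.7 -0.  -0. ] Rx [-0.19 -0.   -0.98] cw 41.4 r 72.1 grip 0.08
1 [0.25, -0.76, -0.37] cw 44.3
```

>>> servo_tool(
  moves=[1.0,-0.4,-0.4,0,0,0,1,1.0,-0.3,0,0,0,0,1,0,0,0,0,0,0,1,0,0,0,0,0,0,1],
)

```text
time_s: 1.58
ee_pos: [445.9, 39.1, 136.3]
orientation: [-1.558, 1.386, -3.13]
force: [0.5, 0.5, -0.0]
grip_width: 0.007
```

```bash
python3 -c "
from plan import *
rows(2)
sd=cams.camera('side');cv2.imwrite('pics/s2.png',cv2.resize(sd[150:250,300:430,::-1],None,fx=5,fy=5,interpolation=2))"
```

```text
t 1.58 p [445.9  39.1 136.3] F [ 0.5  0.5 -0. ] Rx [-0.18 -0.   -0.98] cw 44.9 r 83.3 grip 0.01
1 [0.03, 0.36, -0.39] cw 47.7
2 [0.09, 0.05, -0.4] cw 50.6
```

View pics/s2.png

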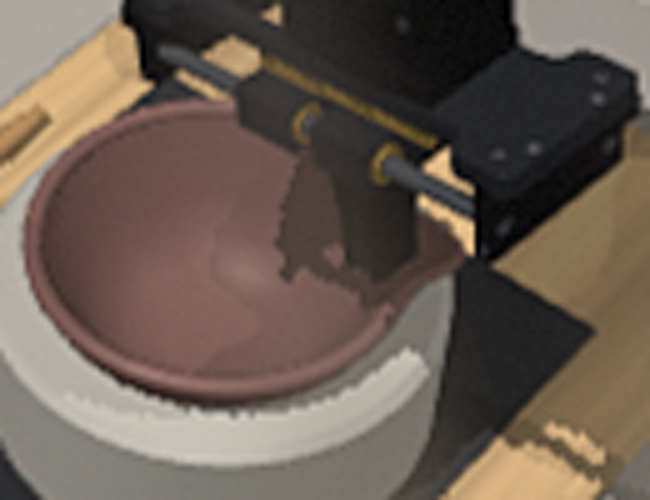

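The crop shows the box-shaped shut fingertips hovering just over the rim roll beside the spout, at about (385,290). I'll descend gently from here.

>>> servo_tool(
  moves=[0.25,0.3,0,0,0,0,1,0.3,0.1,0,0,0,0,1,0.2,0.03,0,0,0,0,1,0.15,0.03,0,0,0,0,1],
)

```text
time_s: 1.97
ee_pos: [449.7, 38.7, 127.0]
orientation: [-1.558, 1.39, -3.13]
force: [0.7, 0.4, 0.5]
grip_width: 0.009
```

```bash
sed -i 's/536.7,37.5/537.0,38.2/' plan.py; python3 -c "
from plan import *
rows(1)"
```

```text
t 1.97 p [449.7  38.7 127. ] F [0.7 0.4 0.5] Rx [-0.18 -0.   -0.98] cw 44.2 r 79.8 grip 0.01
1 [0.1, 0.01, -0.4] cw 47.0
```

>>> servo_tool(
  moves=[0.15,0.03,0,0,0,0,1,0.15,0.03,0,0,0,0,1,0.1,0.02,0,0,0,0,1],
)

```text
time_s: 2.22
ee_pos: [450.0, 38.6, 122.4]
orientation: [-1.558, 1.39, -3.13]
force: [-0.4, 0.6, -0.2]
grip_width: 0.004
```

>>> servo_tool(
  moves=[0.1,0.02,0,0,0,0,1],
)

```text
time_s: 2.3
ee_pos: [450.1, 38.6, 121.3]
orientation: [-1.558, 1.39, -3.13]
force: [-0.1, 0.4, -0.2]
grip_width: 0.006
```

>>> servo_tool(
  moves=[0.1,0.02,0,0,0,0,1],
)

```text
time_s: 2.38
ee_pos: [450.1, 38.7, 120.2]
orientation: [-1.558, 1.39, -3.13]
force: [-0.4, 0.2, 0.2]
grip_width: 0.004
```

>>> servo_tool(
  moves=[0.1,0.02,0,0,0,0,1],
)

```text
time_s: 2.47
ee_pos: [450.2, 38.6, 119.1]
orientation: [-1.558, 1.39, -3.13]
force: [0.5, -0.2, 0.4]
grip_width: 0.008
```

>>> servo_tool(
  moves=[0.1,0.02,0,0,0,0,1],
)

```text
time_s: 2.55
ee_pos: [450.2, 38.6, 117.9]
orientation: [-1.558, 1.39, -3.13]
force: [0.3, 0.8, 0.2]
grip_width: 0.006
```

>>> servo_tool(
  moves=[0.1,0.02,0,0,0,0,1],
)

```text
time_s: 2.63
ee_pos: [450.3, 38.7, 116.8]
orientation: [-1.558, 1.39, -3.13]
force: [0.1, 0.6, -0.5]
grip_width: 0.006
```

No contact, though the fingertips are lower than I expected to touch. I'll look before going on.

```bash
python3 -c "
from plan import *
a=cams.camera('side')[160:240,320:420,::-1];b=cams.camera('scene')[140:220,240:340,::-1]
cv2.imwrite('pics/s3.png',cv2.resize(np.hstack([a,b]),None,fx=4,fy=4,interpolation=2))"
```

```text
(no output)
```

View pics/s3.png

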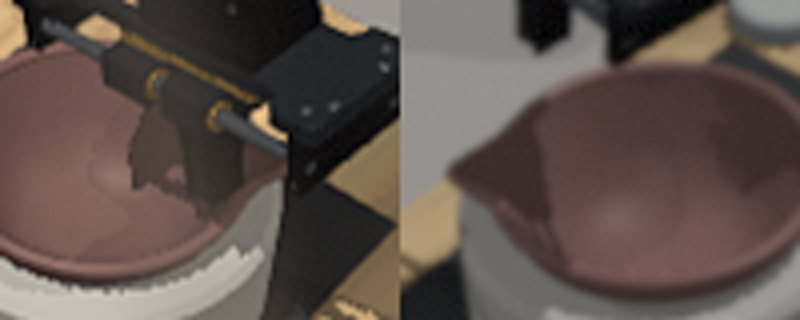

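```bash
python3 -c "
from plan import *
s=state();R=Rt(s);p=s['ee_pos'];print(p)
for n in ['side','scene']:
    i=cams.camera_info(n);W=np.linalg.inv(i['world_from_camera']);f=200/np.tan(np.radians(i['vertical_fov'])/2)
    def pr(P):
        q=W[:3,:3]@P+W[:3,3];return np.round(q[:2]/q[2]*f+[i['cx'],i['cy']],1)
    print(n,'tips',[(w,v,pr(p+R@np.array([8,w,v]))) for w in (-12,-6,0,6,12) for v in (-9.5,9.5)])
    print('rim',[(d,pr(np.r_[C+80*np.array([np.cos(np.radians(PS-d)),np.sin(np.radians(PS-d))]),113])) for d in (30,45,60,75,105)])
"
```

```text
[450.14479716  38.59713259 116.74187136]
side tips [(-12, -9.5, array([375.6, 226.5])), (-12, 9.5, array([381.8, 221.5])), (-6, -9.5, array([373.4, 225.2])), (-6, 9.5, array([379.6, 220.2])), (0, -9.5, array([371.2, 223.8])), (0, 9.5, array([377.4, 218.9])), (6, -9.5, array([369. , 222.5])), (6, 9.5, array([375.2, 217.6])), (12, -9.5, array([366.8, 221.2])), (12, 9.5, array([373. , 216.3]))]
rim [(30, array([376.9, 212.2])), (45, array([371. , 218.1])), (60, array([363. , 222.6])), (75, array([353.5, 225.3])), (105, array([333. , 224.5]))]
scene tips [(-12, -9.5, array([274.7, 156.8])), (-12, 9.5, array([267.7, 160.9])), (-6, -9.5, array([276.5, 158.4])), (-6, 9.5, array([269.6, 162.6])), (0, -9.5, array([278.4, 160.1])), (0, 9.5, array([271.5, 164.2])), (6, -9.5, array([280.3, 161.7])), (6, 9.5, array([273.4, 165.9])), (12, -9.5, array([282.2, 163.3])), (12, 9.5, array([275.3, 167.5]))]
rim [(30, array([270.9, 167.2])), (45, array([277.9, 162. ])), (60, array([286.4, 158.2])), (75, array([295.8, 155.8])), (105, array([315.5, 155.7]))]
```

```bash
python3 -c "
from plan import *
s=state();R=Rt(s);p=s['ee_pos'];out=[]
for n,(x0,y0) in {'side':(320,150),'scene':(230,110)}.items():
    i=cams.camera_info(n);W=np.linalg.inv(i['world_from_camera']);f=200/np.tan(np.radians(i['vertical_fov'])/2)
    im=cv2.resize(cams.camera(n)[y0:y0+100,x0:x0+100,::-1],None,fx=4,fy=4,interpolation=2)
    im=np.clip(im*1.6,0,255).astype(np.uint8)
    for h,c in ((8,(0,255,0)),(-11,(0,255,255)),(-40,(255,255,0))):
      q=[]
      for w,v in ((-12,-9.5),(-12,9.5),(12,9.5),(12,-9.5)):
        P=W[:3,:3]@(p+R@np.array([h,w,v]))+W[:3,3];q.append((P[:2]/P[2]*f+[i['cx']-x0+.5,i['cy']-y0+.5])*4)
      cv2.polylines(im,[np.int32(q)],True,c,1)
    out.append(im)
cv2.imwrite('pics/s4.png',np.hstack(out))"
```

```text
(no output)
```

View pics/s4.png

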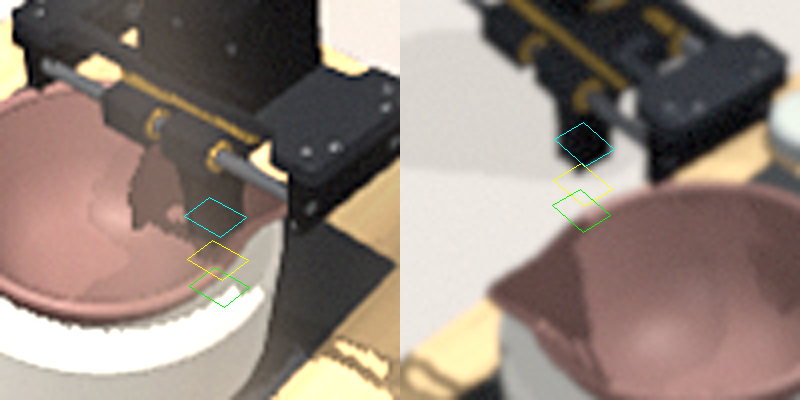

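```bash
python3 -c "
from plan import *
s=state();print(s['ee_pos'],cams.camera_info('wrist')['world_from_camera'][:3,3])
R0=np.array([[0,1,0],[0,0,-1],[-1,0,0.]]);R1=Rt(s)
def pr(n,P):
    i=cams.camera_info(n);W=np.linalg.inv(i['world_from_camera']);f=200/np.tan(np.radians(i['vertical_fov'])/2)
    q=W[:3,:3]@P+W[:3,3];return np.round(q[:2]/q[2]*f+[i['cx'],i['cy']],0)
for n in ('side','scene'):
  print('start',n,[(w,h,pr(n,np.array([650,0,192.])+R0@np.array([h,w,0]))) for w in (-50,50) for h in (8,-36)])
for p in ([457,34.5,157.],[446,39,136.],[450,38.6,116.7]): print([(h,pr('side',np.array(p)+R1@np.array([h,0,-9.5]))) for h in (8,-36)])
"
```

```text
[450.23354579  38.61413815 116.90880041] [485.52303216 107.97548708 305.6010345 ]
start side [(-50, 8, array([336., 149.])), (-50, -36, array([337., 133.])), (50, 8, array([305., 127.])), (50, -36, array([304., 111.]))]
start scene [(-50, 8, array([311., 177.])), (-50, -36, array([310., 156.])), (50, 8, array([355., 205.])), (50, -36, array([356., 184.]))]
[(8, array([372., 208.])), (-36, array([371., 191.]))]
[(8, array([373., 219.])), (-36, array([372., 203.]))]
[(8, array([371., 224.])), (-36, array([370., 208.]))]
```

The overlay shows the visible fingertips ending at about tool x = −35 mm, not +8. The start pictures give the same offset, so it was there from the beginning, and it fits the missing contact. I'll go by the pictures and expect contact near TCP z ≈ 80. I'll also cut the tilt a little to keep the gripper body clear, then descend gently.

>>> servo_tool(
  moves=[0.5,-0.15,0,0,0,0.8,1,0.7,0,0,0,0,0,1,0.7,0.05,0,0,0,0,1,0.4,0.05,0,0,0,0,1],
)

```text
time_s: 3.17
ee_pos: [447.9, 38.7, 93.6]
orientation: [-1.552, 1.463, -3.124]
force: [-0.1, -0.9, -0.2]
grip_width: 0.002
```

```bash
sed -i 's/off=7.5/off=10/' plan.py; python3 -c "
from plan import *
rows(1)"
```

```text
t 3.17 p [447.9  38.7  93.6] F [-0.1 -0.9 -0.2] Rx [-0.11 -0.   -0.99] cw 44.1 r 79.1 grip 0.0
1 [0.11, -0.07, -0.4] cw 47.0
```

>>> servo_tool(
  moves=[0.15,0,0,0,0,0,1,0.15,0.02,0,0,0,0,1,0.1,0.01,0,0,0,0,1,0.1,0.01,0,0,0,0,1,0.1,0.01,0,0,0,0,1],
)

```text
time_s: 3.58
ee_pos: [448.7, 38.6, 85.9]
orientation: [-1.553, 1.459, -3.126]
force: [-0.0, 0.0, 0.3]
grip_width: 0.007
```

>>> servo_tool(
  moves=[0.1,0.01,0,0,0,0,1,0.1,0.01,0,0,0,0,1],
)

```text
time_s: 3.75
ee_pos: [449.1, 38.7, 84.0]
orientation: [-1.554, 1.459, -3.127]
force: [-2.4, -0.6, 8.8]
grip_width: 0.007
```

>>> servo_tool(
  moves=[0.1,0.01,0,0,0,0,1,0.1,0.01,0,0,0,0,1],
)

```text
time_s: 3.92
ee_pos: [449.1, 38.7, 84.1]
orientation: [-1.553, 1.459, -3.126]
force: [-2.2, -0.6, 6.8]
grip_width: 0.007
```

>>> servo_tool(
  moves=[0.1,0.01,0,0,0,0,1,0.1,0.01,0,0,0,0,1],
)

```text
time_s: 4.08
ee_pos: [449.1, 38.6, 84.1]
orientation: [-1.552, 1.459, -3.124]
force: [-1.7, -0.2, 6.7]
grip_width: 0.005
```

Contact at 84 mm, giving about 7 N for 1 mm of press. Next is the slide.

```bash
python3 -c "
from plan import *
rows(12,4.5,0.8)"
```

```text
t 4.08 p [449.1  38.6  84.1] F [-1.7 -0.2  6.7] Rx [-0.11 -0.   -0.99] cw 44.1 r 77.9 grip 0.0
1 [0.1, -0.18, -0.45] cw 47.3
2 [0.07, 0.05, -0.45] cw 50.6
3 [0.07, 0.07, -0.45] cw 53.8
4 [0.07, 0.1, -0.44] cw 57.0
5 [0.07, 0.12, -0.44] cw 60.2
6 [0.06, 0.15, -0.43] cw 63.5
7 [0.06, 0.17, -0.42] cw 66.7
8 [0.06, 0.19, -0.41] cw 69.9
9 [0.06, 0.22, -0.4] cw 73.1
10 [0.05, 0.24, -0.39] cw 76.4
11 [0.05, 0.26, -0.37] cw 79.6
12 [0.05, 0.28, -0.36] cw 82.8
```

>>> servo_tool(
  moves=[0.09,-0.1,-0.45,0,0,0,1,0.08,0.03,-0.45,0,0,0,1,0.08,0.07,-0.45,0,0,0,1,0.08,0.1,-0.44,0,0,0,1,0.08,0.12,-0.44,0,0,0,1,0.07,0.15,-0.43,0,0,0,1],
)

```text
time_s: 4.58
ee_pos: [455.5, 58.7, 83.9]
orientation: [-1.45, 1.464, -3.028]
force: [-0.6, -4.4, 6.8]
grip_width: 0.004
```

```bash
python3 -c "
from plan import *
rows(12,4.5,0.8)"
```

```text
t 4.58 p [455.5  58.7  83.9] F [-0.6 -4.4  6.8] Rx [-0.11 -0.01 -0.99] cw 59.8 r 74.3 grip 0.0
1 [0.12, -0.4, -0.58] cw 63.0
2 [0.06, 0.16, -0.42] cw 66.2
3 [0.06, 0.19, -0.41] cw 69.5
4 [0.05, 0.21, -0.4] cw 72.7
5 [0.05, 0.23, -0.39] cw 75.9
6 [0.05, 0.25, -0.38] cw 79.1
7 [0.05, 0.27, -0.36] cw 82.4
8 [0.04, 0.29, -0.35] cw 85.6
9 [0.04, 0.31, -0.33] cw 88.8
10 [0.04, 0.33, -0.31] cw 92.0
11 [0.04, 0.35, -0.29] cw 95.2
12 [0.04, 0.36, -0.27] cw 98.5
```

>>> servo_tool(
  moves=[0.06,-0.2,-0.55,0,0,0,1,0.05,0.0,-0.52,0,0,0,1,0.05,0.1,-0.5,0,0,0,1,0.05,0.19,-0.46,0,0,0,1,0.05,0.2,-0.46,0,0,0,1,0.05,0.22,-0.45,0,0,0,1],
)

```text
time_s: 5.08
ee_pos: [460.8, 82.9, 83.7]
orientation: [-1.343, 1.461, -2.924]
force: [-4.0, -6.5, 11.2]
grip_width: 0.004
```

```bash
python3 -c "
from plan import *
print(np.round(Rt(state()),3))
rows(10,4.5,0.6)
a=cams.camera('side');b=cv2.imread('pics/side0.png')[:,:,::-1]
T=lambda m:cv2.cvtColor(m,cv2.COLOR_RGB2GRAY)[205:262,290:360].astype(np.float32)
print(cv2.phaseCorrelate(T(np.ascontiguousarray(b)),T(a)))
cv2.imwrite('pics/s5.png',np.vstack([cv2.resize(a[150:270,280:420,::-1],None,fx=4,fy=4,interpolation=2)]))"
```

```text
[[-0.107  0.994 -0.009]
 [-0.024 -0.011 -1.   ]
 [-0.994 -0.106  0.025]]
t 5.08 p [460.8  82.9  83.7] F [-4.  -6.5 11.2] Rx [-0.11 -0.02 -0.99] cw 77.8 r 79.8 grip 0.0
1 [0.02, 0.25, -0.38] cw 81.0
2 [0.02, 0.28, -0.35] cw 84.3
3 [0.02, 0.3, -0.34] cw 87.5
4 [0.02, 0.32, -0.32] cw 90.7
5 [0.02, 0.34, -0.3] cw 93.9
6 [0.02, 0.35, -0.28] cw 97.2
7 [0.01, 0.37, -0.26] cw 100.4
8 [0.01, 0.38, -0.24] cw 103.6
9 [0.01, 0.4, -0.22] cw 106.8
10 [0.01, 0.41, -0.2] cw 110.0
((-0.019280171910544652, -0.20409235054167496), 0.767745680279202)
```

View pics/s5.png

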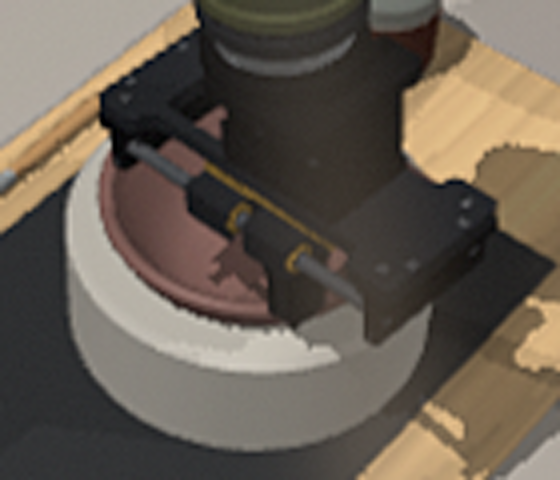

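The bowl hasn't shifted (0.2 px) and the fingertips are riding on the rim at about (300,310) in this crop. I'll carry on.

>>> servo_tool(
  moves=[0.02,0.28,-0.42,0,0.05,0,1,0.02,0.31,-0.4,0,0.05,0,1,0.03,0.34,-0.38,0,0.05,0,1,0.03,0.36,-0.36,0,0.05,0,1,0.03,0.38,-0.34,0,0.05,0,1,0.03,0.4,-0.31,0,0.05,0,1,0.03,0.42,-0.29,0,0.05,0,1],
)

```text
time_s: 5.72
ee_pos: [476.8, 101.6, 83.7]
orientation: [-1.495, 1.442, -3.079]
force: [-5.4, -3.9, 10.7]
grip_width: 0.002
```

```bash
python3 -c "
from plan import *
print(np.round(Rt(state()),3))
rows(12,4.5,0.6)"
```

```text
[[-0.128  0.992 -0.013]
 [-0.008 -0.014 -1.   ]
 [-0.992 -0.128  0.01 ]]
t 5.72 p [476.8 101.6  83.7] F [-5.4 -3.9 10.7] Rx [-0.13 -0.01 -0.99] cw 95.4 r 80.9 grip 0.0
1 [0.0, 0.42, -0.21] cw 98.6
2 [0.01, 0.38, -0.25] cw 101.9
3 [0.01, 0.39, -0.23] cw 105.1
4 [0.01, 0.4, -0.21] cw 108.3
5 [0.01, 0.41, -0.19] cw 111.5
6 [0.0, 0.42, -0.16] cw 114.8
7 [0.0, 0.43, -0.14] cw 118.0
8 [0.0, 0.44, -0.12] cw 121.2
9 [0.0, 0.44, -0.09] cw 124.4
10 [0.0, 0.45, -0.07] cw 127.6
11 [0.0, 0.45, -0.04] cw 130.9
12 [0.0, 0.45, -0.02] cw 134.1
```

>>> servo_tool(
  moves=[0.01,0.48,-0.3,0,0.02,0.03,1,0.02,0.5,-0.3,0,0.02,0.03,1,0.02,0.5,-0.28,0,0.02,0.03,1,0.02,0.52,-0.26,0,0.02,0.03,1,0.02,0.53,-0.24,0,0.02,0.03,1,0.02,0.54,-0.22,0,0.02,0.03,1,0.02,0.55,-0.19,0,0.02,0.03,1,0.02,0.55,-0.16,0,0.02,0.03,1],
)

```text
time_s: 6.38
ee_pos: [499.4, 116.0, 83.8]
orientation: [-1.492, 1.419, -3.077]
force: [-6.0, -2.9, 11.7]
grip_width: 0.007
```

```bash
python3 -c "
from plan import *
print(np.round(Rt(state()),3))
rows(12,4.5,0.6)"
```

```text
[[-0.151  0.989 -0.014]
 [-0.01  -0.015 -1.   ]
 [-0.989 -0.15   0.012]]
t 6.38 p [499.4 116.   83.8] F [-6.  -2.9 11.7] Rx [-0.15 -0.01 -0.99] cw 114.3 r 82.6 grip 0.01
1 [-0.02, 0.52, 0.1] cw 117.5
2 [-0.01, 0.44, -0.12] cw 120.7
3 [-0.01, 0.44, -0.1] cw 123.9
4 [-0.01, 0.45, -0.07] cw 127.1
5 [-0.01, 0.45, -0.05] cw 130.4
6 [-0.01, 0.45, -0.02] cw 133.6
7 [-0.01, 0.45, 0.0] cw 136.8
8 [-0.01, 0.45, 0.03] cw 140.0
9 [-0.01, 0.45, 0.05] cw 143.3
10 [-0.01, 0.45, 0.08] cw 146.5
11 [-0.01, 0.44, 0.1] cw 149.7
12 [-0.0, 0.44, 0.13] cw 152.9
```

>>> servo_tool(
  moves=[0.01,0.55,0.0,0,0.02,0.12,1,0.01,0.55,-0.02,0,0.02,0.12,1,0.01,0.55,-0.05,0,0.02,0.12,1,0.02,0.55,-0.05,0,0.02,0.12,1,0.02,0.55,-0.03,0,0.02,0.12,1,0.02,0.55,-0.02,0,0.02,0.12,1,0.02,0.55,0.0,0,0.02,0.12,1,0.02,0.55,0.03,0,0.02,0.12,1],
)

```text
time_s: 7.05
ee_pos: [519.2, 122.4, 83.6]
orientation: [-1.557, 1.454, -3.137]
force: [-10.7, -1.9, 15.0]
grip_width: 0.001
```

```bash
python3 -c "
from plan import *
print(np.round(Rt(state()),3))
rows(12,4.5,0.6)"
```

```text
[[-0.117  0.993 -0.009]
 [-0.001 -0.009 -1.   ]
 [-0.993 -0.117  0.002]]
t 7.05 p [519.2 122.4  83.6] F [-10.7  -1.9  15. ] Rx [-0.12 -0.   -0.99] cw 128.5 r 84.6 grip 0.0
1 [0.0, 0.5, 0.42] cw 131.7
2 [0.01, 0.45, -0.01] cw 134.9
3 [0.01, 0.45, 0.02] cw 138.2
4 [0.01, 0.45, 0.04] cw 141.4
5 [0.01, 0.45, 0.07] cw 144.6
6 [0.01, 0.44, 0.09] cw 147.8
7 [0.01, 0.44, 0.12] cw 151.0
8 [0.01, 0.43, 0.14] cw 154.3
9 [0.01, 0.42, 0.17] cw 157.5
10 [0.01, 0.41, 0.19] cw 160.7
11 [0.01, 0.4, 0.21] cw 163.9
12 [0.02, 0.39, 0.23] cw 167.2
```

>>> servo_tool(
  moves=[-0.02,0.55,0.25,0,0.01,0.03,1,-0.02,0.55,0.2,0,0.01,0.03,1,-0.02,0.55,0.12,0,0.01,0.03,1,-0.02,0.55,0.1,0,0.01,0.03,1,-0.01,0.55,0.11,0,0.01,0.03,1,-0.01,0.55,0.12,0,0.01,0.03,1,-0.01,0.55,0.14,0,0.01,0.03,1,-0.01,0.55,0.17,0,0.01,0.03,1],
)

```text
time_s: 7.72
ee_pos: [544.4, 124.4, 83.9]
orientation: [-1.687, 1.437, 3.028]
force: [-7.3, 0.7, 10.4]
grip_width: 0.002
```

```bash
python3 -c "
from plan import *
print(np.round(Rt(state()),3))
rows(12,4.5,0.6)"
```

```text
[[-0.133  0.991  0.001]
 [ 0.015  0.003 -1.   ]
 [-0.991 -0.133 -0.015]]
t 7.72 p [544.4 124.4  83.9] F [-7.3  0.7 10.4] Rx [-0.13  0.02 -0.99] cw 145.2 r 87.9 grip 0.0
1 [0.01, 0.28, 0.88] cw 148.4
2 [0.0, 0.44, 0.13] cw 151.6
3 [0.0, 0.43, 0.15] cw 154.9
4 [0.0, 0.42, 0.17] cw 158.1
5 [0.0, 0.41, 0.2] cw 161.3
6 [0.0, 0.4, 0.22] cw 164.5
7 [0.01, 0.38, 0.24] cw 167.7
8 [0.01, 0.37, 0.26] cw 171.0
9 [0.01, 0.35, 0.28] cw 174.2
10 [0.01, 0.34, 0.3] cw 177.4
11 [0.01, 0.32, 0.32] cw 180.6
12 [0.01, 0.3, 0.34] cw 183.9
```

>>> servo_tool(
  moves=[-0.02,0.3,0.6,0,-0.03,0.03,1,-0.02,0.4,0.55,0,-0.03,0.03,1,-0.02,0.5,0.5,0,-0.03,0.03,1,-0.01,0.5,0.4,0,-0.03,0.03,1,-0.01,0.5,0.35,0,-0.03,0.03,1,-0.01,0.5,0.35,0,-0.03,0.03,1],
)

```text
time_s: 8.22
ee_pos: [560.9, 115.2, 84.0]
orientation: [-1.706, 1.431, 3.023]
force: [-5.9, 1.9, 9.8]
grip_width: 0.005
```

```bash
python3 -c "
from plan import *
print(np.round(Rt(state()),3))
rows(12,4.5,0.6)
a=cams.camera('scene')
cv2.imwrite('pics/s6.png',cv2.resize(a[130:260,230:400,::-1],None,fx=4,fy=4,interpolation=2))"
```

```text
[[-0.138  0.99   0.015]
 [ 0.016  0.017 -1.   ]
 [-0.99  -0.138 -0.019]]
t 8.22 p [560.9 115.2  84. ] F [-5.9  1.9  9.8] Rx [-0.14  0.02 -0.99] cw 157.6 r 84.1 grip 0.0
1 [0.02, 0.24, 0.57] cw 160.8
2 [0.0, 0.4, 0.22] cw 164.0
3 [0.0, 0.38, 0.24] cw 167.3
4 [0.0, 0.37, 0.27] cw 170.5
5 [0.01, 0.35, 0.29] cw 173.7
6 [0.01, 0.34, 0.3] cw 176.9
7 [0.01, 0.32, 0.32] cw 180.2
8 [0.01, 0.3, 0.34] cw 183.4
9 [0.01, 0.28, 0.36] cw 186.6
10 [0.02, 0.26, 0.37] cw 189.8
11 [0.02, 0.24, 0.38] cw 193.1
12 [0.02, 0.22, 0.4] cw 196.3
```

View pics/s6.png

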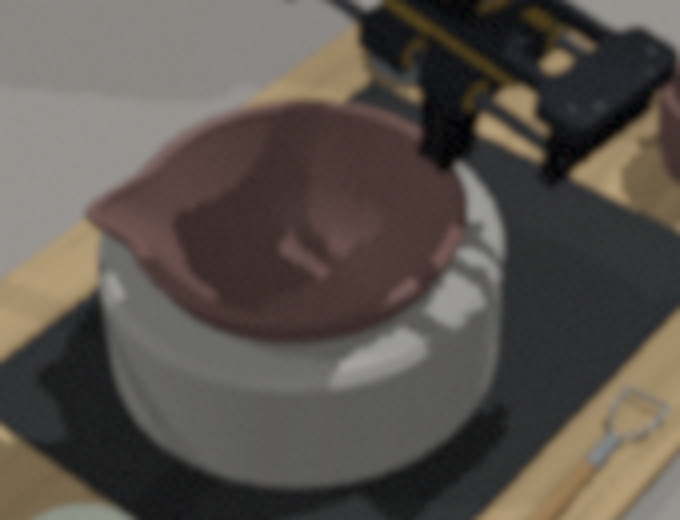

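The fingertips are on the rim at about (445,155) in the crop. The spout tip is still at scene pixel (253,183), so the bowl hasn't moved.

>>> servo_tool(
  moves=[0,0.35,0.55,0,-0.05,0.06,1,0,0.45,0.45,0,-0.05,0.06,1,0,0.48,0.4,0,-0.05,0.06,1,0,0.46,0.42,0,-0.05,0.06,1,0.01,0.44,0.44,0,-0.05,0.06,1,0.01,0.42,0.45,0,-0.05,0.06,1,0.01,0.4,0.46,0,-0.05,0.06,1,0.01,0.38,0.47,0,-0.05,0.06,1],
)

```text
time_s: 8.93
ee_pos: [583.2, 104.4, 84.0]
orientation: [-1.655, 1.451, 3.093]
force: [-4.1, 2.2, 7.4]
grip_width: 0.01
```

```bash
python3 -c "
from plan import *
print(np.round(Rt(state()),3))
rows(12,4.5,0.6)"
```

```text
[[-0.119  0.992  0.035]
 [ 0.006  0.036 -0.999]
 [-0.993 -0.119 -0.01 ]]
t 8.93 p [583.2 104.4  84. ] F [-4.1  2.2  7.4] Rx [-0.12  0.01 -0.99] cw 174.1 r 86.9 grip 0.01
1 [0.07, -0.13, 0.82] cw 177.3
2 [0.02, 0.31, 0.33] cw 180.6
3 [0.02, 0.29, 0.35] cw 183.8
4 [0.02, 0.27, 0.36] cw 187.0
5 [0.03, 0.25, 0.38] cw 190.2
6 [0.03, 0.23, 0.39] cw 193.5
7 [0.03, 0.21, 0.4] cw 196.7
8 [0.03, 0.18, 0.41] cw 199.9
9 [0.04, 0.16, 0.42] cw 203.1
10 [0.04, 0.14, 0.43] cw 206.4
11 [0.04, 0.11, 0.44] cw 209.6
12 [0.05, 0.09, 0.44] cw 212.8
```

>>> servo_tool(
  moves=[0.02,0,0.8,0.05,-0.03,0.04,1,0.02,0.1,0.7,0.05,-0.03,0.04,1,0.02,0.2,0.65,0.05,-0.03,0.04,1,0.03,0.25,0.6,0.05,-0.03,0.04,1,0.03,0.25,0.6,0.05,-0.03,0.04,1,0.03,0.22,0.6,0.05,-0.03,0.04,1,0.03,0.2,0.6,0.05,-0.03,0.04,1,0.03,0.18,0.6,0.05,-0.03,0.04,1],
)

```text
time_s: 9.6
ee_pos: [597.1, 72.6, 83.7]
orientation: [-1.669, 1.48, 3.057]
force: [-1.3, 2.9, 4.0]
grip_width: 0.007
```

```bash
python3 -c "
from plan import *
print(np.round(Rt(state()),3))
rows(12,4.5,0.6)"
```

```text
[[-0.09   0.996  0.013]
 [ 0.008  0.014 -1.   ]
 [-0.996 -0.09  -0.009]]
t 9.6 p [597.1  72.6  83.7] F [-1.3  2.9  4. ] Rx [-0.09  0.01 -1.  ] cw 197.7 r 78.1 grip 0.01
1 [0.02, 0.36, 0.33] cw 200.9
2 [0.04, 0.16, 0.42] cw 204.1
3 [0.04, 0.14, 0.43] cw 207.4
4 [0.05, 0.11, 0.44] cw 210.6
5 [0.05, 0.09, 0.44] cw 213.8
6 [0.05, 0.06, 0.45] cw 217.0
7 [0.05, 0.04, 0.45] cw 220.2
8 [0.05, 0.01, 0.45] cw 223.5
9 [0.06, -0.01, 0.45] cw 226.7
10 [0.06, -0.04, 0.45] cw 229.9
11 [0.06, -0.06, 0.45] cw 233.1
12 [0.06, -0.09, 0.44] cw 236.4
```

>>> servo_tool(
  moves=[0.04,0.3,0.45,0.03,-0.03,0,1,0.05,0.2,0.5,0.03,-0.03,0,1,0.06,0.15,0.5,0.03,-0.03,0,1,0.06,0.12,0.52,0,-0.03,0,1,0.06,0.09,0.52,0,-0.03,0,1,0.07,0.06,0.52,0,-0.03,0,1,0.07,0.04,0.52,0,-0.03,0,1,0.07,0.01,0.52,0,-0.03,0,1],
)

```text
time_s: 10.27
ee_pos: [602.4, 53.5, 83.6]
orientation: [-1.725, 1.472, 3.006]
force: [-2.7, 4.2, 6.0]
grip_width: 0.007
```

```bash
python3 -c "
from plan import *
print(np.round(Rt(state()),3))
rows(12,4.5,0.6)"
```

```text
[[-0.098  0.995  0.018]
 [ 0.013  0.019 -1.   ]
 [-0.995 -0.098 -0.015]]
t 10.27 p [602.4  53.5  83.6] F [-2.7  4.2  6. ] Rx [-0.1   0.01 -1.  ] cw 212.3 r 76.9 grip 0.01
1 [0.02, 0.38, 0.39] cw 215.5
2 [0.05, 0.05, 0.45] cw 218.8
3 [0.05, 0.02, 0.45] cw 222.0
4 [0.05, -0.0, 0.45] cw 225.2
5 [0.06, -0.03, 0.45] cw 228.4
6 [0.06, -0.05, 0.45] cw 231.6
7 [0.06, -0.08, 0.44] cw 234.9
8 [0.06, -0.1, 0.44] cw 238.1
9 [0.07, -0.13, 0.43] cw 241.3
10 [0.07, -0.15, 0.42] cw 244.5
11 [0.07, -0.17, 0.41] cw 247.8
12 [0.07, -0.2, 0.4] cw 251.0
```

>>> servo_tool(
  moves=[0.04,0.4,0.6,0.04,-0.06,0,1,0.05,0.2,0.65,0.04,-0.06,0,1,0.05,0.05,0.65,0.04,-0.06,0,1,0.05,0.03,0.65,0.04,-0.06,0,1,0.06,0,0.65,0.04,-0.06,0,1,0.06,-0.02,0.65,0.04,-0.06,0,1,0.06,-0.05,0.65,0.04,-0.06,0,1,0.06,-0.08,0.65,0.04,-0.06,0,1],
)

```text
time_s: 10.93
ee_pos: [603.6, 25.5, 83.8]
orientation: [-1.563, 1.465, -3.126]
force: [-0.6, 3.5, 5.7]
grip_width: 0.003
```

```bash
python3 -c "
from plan import *
print(np.round(Rt(state()),3))
rows(12,4.5,0.6)"
```

```text
[[-0.105  0.994  0.007]
 [-0.002  0.007 -1.   ]
 [-0.994 -0.105  0.001]]
t 10.93 p [603.6  25.5  83.8] F [-0.6  3.5  5.7] Rx [-0.11 -0.   -0.99] cw 233.3 r 77.6 grip 0.0
1 [0.04, 0.15, 0.48] cw 236.5
2 [0.07, -0.11, 0.44] cw 239.7
3 [0.07, -0.13, 0.43] cw 242.9
4 [0.08, -0.16, 0.42] cw 246.1
5 [0.08, -0.18, 0.41] cw 249.4
6 [0.08, -0.2, 0.4] cw 252.6
7 [0.08, -0.22, 0.39] cw 255.8
8 [0.09, -0.24, 0.37] cw 259.0
9 [0.09, -0.26, 0.36] cw 262.3
10 [0.09, -0.28, 0.34] cw 265.5
11 [0.09, -0.3, 0.33] cw 268.7
12 [0.09, -0.32, 0.31] cw 271.9
```

>>> servo_tool(
  moves=[0.05,0.1,0.65,0.02,-0.05,0,1,0.07,-0.08,0.62,0.02,-0.05,0,1,0.07,-0.15,0.6,0.02,-0.05,0,1,0.07,-0.2,0.58,0.02,-0.05,0,1,0.08,-0.22,0.57,0.02,-0.05,0,1,0.08,-0.25,0.55,0.02,-0.05,0,1,0.08,-0.28,0.53,0.02,-0.05,0,1,0.09,-0.31,0.52,0.02,-0.05,0,1],
)

```text
time_s: 11.6
ee_pos: [595.3, -8.7, 83.9]
orientation: [-1.348, 1.477, -2.917]
force: [1.1, 3.8, 4.8]
grip_width: 0.007
```

```bash
python3 -c "
from plan import *
print(np.round(Rt(state()),3))
rows(12,4.5,0.6)"
```

```text
[[-0.091  0.996  0.003]
 [-0.021  0.001 -1.   ]
 [-0.996 -0.091  0.021]]
t 11.6 p [595.3  -8.7  83.9] F [1.1 3.8 4.8] Rx [-0.09 -0.02 -1.  ] cw 258.3 r 82.8 grip 0.01
1 [0.11, -0.49, 0.2] cw 261.5
2 [0.09, -0.28, 0.35] cw 264.7
3 [0.09, -0.3, 0.33] cw 267.9
4 [0.1, -0.32, 0.31] cw 271.2
5 [0.1, -0.33, 0.29] cw 274.4
6 [0.1, -0.35, 0.27] cw 277.6
7 [0.1, -0.36, 0.25] cw 280.8
8 [0.1, -0.38, 0.23] cw 284.1
9 [0.1, -0.39, 0.21] cw 287.3
10 [0.1, -0.4, 0.19] cw 290.5
11 [0.1, -0.41, 0.16] cw 293.7
12 [0.1, -0.42, 0.14] cw 296.9
```

>>> servo_tool(
  moves=[0.11,-0.55,0.25,0,0.05,0,1,0.1,-0.45,0.4,0,0.05,0,1,0.1,-0.42,0.42,0,0.05,0,1,0.1,-0.42,0.4,0,0.05,0,1,0.1,-0.43,0.38,0,0.05,0,1,0.1,-0.45,0.35,0,0.05,0,1,0.1,-0.46,0.33,0,0.05,0,1,0.1,-0.48,0.3,0,0.05,0,1],
)

```text
time_s: 12.27
ee_pos: [567.4, -36.8, 83.6]
orientation: [-1.859, 1.502, 2.854]
force: [3.2, 2.4, 4.9]
grip_width: 0.001
```

```bash
python3 -c "
from plan import *
print(np.round(Rt(state()),3))
rows(12,4.5,0.6)"
```

```text
[[-0.066  0.998  0.   ]
 [ 0.019  0.001 -1.   ]
 [-0.998 -0.066 -0.019]]
t 12.27 p [567.4 -36.8  83.6] F [3.2 2.4 4.9] Rx [-0.07  0.02 -1.  ] cw 285.5 r 85.2 grip 0.0
1 [0.11, -0.64, -0.25] cw 288.7
2 [0.08, -0.41, 0.18] cw 291.9
3 [0.08, -0.42, 0.16] cw 295.2
4 [0.09, -0.43, 0.13] cw 298.4
5 [0.09, -0.43, 0.11] cw 301.6
6 [0.09, -0.44, 0.08] cw 304.8
7 [0.09, -0.44, 0.06] cw 308.1
8 [0.09, -0.44, 0.03] cw 311.3
9 [0.09, -0.44, 0.01] cw 314.5
10 [0.09, -0.44, -0.02] cw 317.7
11 [0.09, -0.44, -0.04] cw 320.9
12 [0.09, -0.44, -0.07] cw 324.2
```

>>> servo_tool(
  moves=[0.09,-0.5,-0.05,0,-0.03,-0.1,1,0.1,-0.48,0.1,0,-0.03,-0.1,1,0.1,-0.48,0.12,0,-0.03,-0.1,1,0.1,-0.5,0.1,0,-0.03,-0.1,1,0.1,-0.5,0.1,0,-0.03,-0.1,1,0.11,-0.5,0.08,0,-0.03,-0.1,1,0.11,-0.5,0.05,0,-0.03,-0.1,1,0.11,-0.5,0.03,0,-0.03,-0.1,1],
)

```text
time_s: 12.93
ee_pos: [536.0, -48.5, 83.9]
orientation: [-1.501, 1.457, -3.076]
force: [3.9, 0.5, 5.8]
grip_width: 0.008
```

```bash
python3 -c "
from plan import *
print(np.round(Rt(state()),3))
rows(12,4.5,0.6)"
```

```text
[[-0.113  0.994 -0.004]
 [-0.007 -0.005 -1.   ]
 [-0.994 -0.113  0.008]]
t 12.93 p [536.  -48.5  83.9] F [3.9 0.5 5.8] Rx [-0.11 -0.01 -0.99] cw 307.9 r 87.2 grip 0.01
1 [0.11, -0.52, -0.68] cw 311.1
2 [0.11, -0.44, 0.01] cw 314.3
3 [0.11, -0.44, -0.02] cw 317.6
4 [0.11, -0.44, -0.04] cw 320.8
5 [0.11, -0.44, -0.07] cw 324.0
6 [0.11, -0.43, -0.09] cw 327.2
7 [0.11, -0.43, -0.12] cw 330.5
8 [0.11, -0.42, -0.14] cw 333.7
9 [0.11, -0.41, -0.16] cw 336.9
10 [0.1, -0.4, -0.19] cw 340.1
11 [0.1, -0.39, -0.21] cw 343.3
12 [0.1, -0.38, -0.23] cw 346.6
```

>>> servo_tool(
  moves=[0.11,-0.5,-0.3,0,0,-0.04,1,0.11,-0.5,-0.25,0,0,-0.04,1,0.11,-0.5,-0.2,0,0,-0.04,1,0.11,-0.5,-0.15,0,0,-0.04,1,0.11,-0.45,-0.1,0,0,-0.04,1,0.11,-0.4,-0.1,0,0,-0.04,1],
)

```text
time_s: 13.43
ee_pos: [513.6, -45.4, 83.9]
orientation: [-1.411, 1.451, -2.992]
force: [3.0, -0.8, 5.7]
grip_width: 0.005
```

```bash
python3 -c "
from plan import *
print(np.round(Rt(state()),3))
rows(2,4.5,0.6)
a=cams.camera('scene')
cv2.imwrite('pics/s7.png',cv2.resize(a[130:260,230:400,::-1],None,fx=4,fy=4,interpolation=2))"
```

```text
[[-0.118  0.993 -0.009]
 [-0.018 -0.011 -1.   ]
 [-0.993 -0.118  0.019]]
t 13.43 p [513.6 -45.4  83.9] F [ 3.  -0.8  5.7] Rx [-0.12 -0.02 -0.99] cw 322.9 r 84.6 grip 0.01
1 [0.09, -0.36, -0.54] cw 326.1
2 [0.11, -0.43, -0.11] cw 329.3
```

View pics/s7.png

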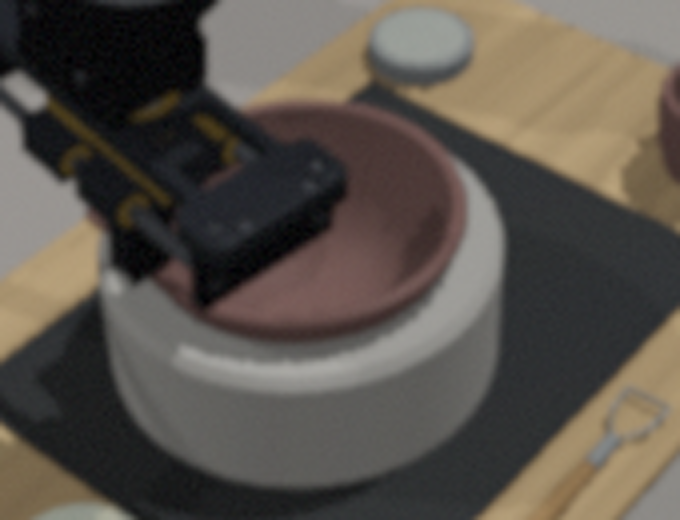

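The fingertips are on the rim at the lower left of the bowl, past rim_10, and the bowl and mould are unmoved. One more slide row for margin, then I lift off.

>>> servo_tool(
  moves=[0.11,-0.45,-0.15,0,0,0,1,0.11,-0.45,-0.15,0,0,0,1,-0.5,0,0,0,0,0,1,-1.5,0,0,0,0,0,1,-2.5,0,0,0,0,0,1,-3,0,0,0,0,0,1,-3,0,0,0,0,0,1,-3,0,0,0,0,0,1,0,0,0,0,0,0,1],
)

```text
time_s: 14.23
ee_pos: [510.0, -47.3, 213.9]
orientation: [-1.373, 1.421, -2.96]
force: [0.4, 0.5, 0.1]
grip_width: 0.005
```

```bash
python3 -c "
from plan import *
rows(1)
a=cams.camera('scene');b=cams.camera('side')
for n,m in (('scene',a),('side',b)):
    o=cv2.imread(f'pics/{n}0.png')[:,:,::-1]
    g=[cv2.cvtColor(np.ascontiguousarray(z),cv2.COLOR_RGB2GRAY).astype(np.float32) for z in (o,m)]
    for nm,r in {'side':{'bowl':(190,265,290,400),'pot':(240,295,195,250),'lid':(300,350,280,335),'tool':(165,215,255,315)},'scene':{'bowl':(180,250,245,365),'jar':(250,320,220,285),'tool':(220,285,340,405)}}[n].items():
        print(n,nm,np.round(cv2.phaseCorrelate(*[np.ascontiguousarray(z[r[0]:r[1],r[2]:r[3]]) for z in g])[0],2))
cv2.imwrite('pics/fin.png',np.vstack([a[60:340,100:500],b[110:360,160:560]])[:,:,::-1])"
```

```text
t 14.23 p [510.  -47.3 213.9] F [0.4 0.5 0.1] Rx [-0.15 -0.03 -0.99] cw 325.0 r 87.2 grip 0.0
1 [0.11, -0.25, -0.79] cw 327.9
scene bowl [ 0.02 -0.1 ]
scene jar [-0.09  0.03]
scene tool [0.   0.02]
side bowl [0.01 0.46]
side pot [ 0.06 -0.01]
side lid [-0.05  0.02]
side tool [0.03 0.  ]
```

View pics/fin.png

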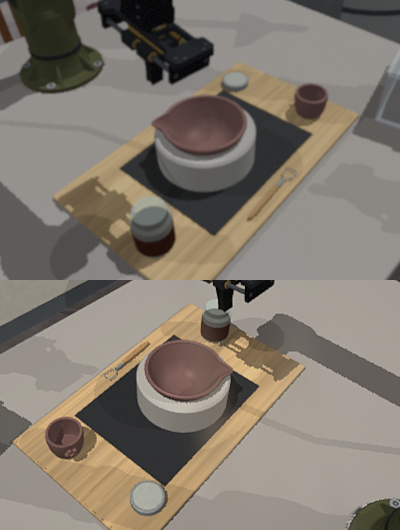

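The hand is clear and everything stands where it did, with the spout tip at scene pixel ≈(254,183) as at the start. I'm handing in.

```bash
python3 -c "
from plant import sign_off
print(sign_off())"
```

```text
the job is handed in; nothing more can be done
None
```

I ran the closed fingertips clockwise round the rim from rim_1 to just past rim_10, lifted the hand clear and handed the job in at about 14 s. No verdict came back.

**Pressure:** the wrist showed 4–15 N upward on the tool, with up to about 11 N of drag, at every check from touchdown to the end of the slide. That is well under the 60 N limit. The ten touches are not confirmed one by one. I infer them from that force and the hand's position, because the forces were read only between calls, every 6–8 rows.

**Last checks:** the jar, pinch pot, loop tool and jar lid shifted less than 0.1 pixel between the first and last pictures. The bowl moved at most 0.5 pixel, which is about 1 mm.

**What disagreed:**
- **Fingertip position:** in the pictures the fingertips ended about 35 mm behind the reported TCP, not 8 mm ahead of it. My first descent therefore met nothing, and I went by the pictures and by touch from there.
- **Path radius:** my estimated path strayed between 74 and 88 mm from the bowl's axis, against the nominal 80 mm. The force readings showed contact at each check.

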